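# Unlock the clamp jig and hold its sprung arm back

## Task

The compass lid with the fresh cork lining sits in the clamp jig and I want to lift it out myself. Start the jig's black captive screw-knob by pressing it down and turning it clockwise until it stays down with its brass tongue swung clear; then, with the gripper's fingers, push the sprung arm's upright post back past the ratchet click and finish while still holding it there, clear of the click but short of its end stop. Do not let it spring back, and leave the lid and everything else on the counter where it is.

Things in the scene. Friction and masses are not known exactly. Their poses are not given: they have to be found in the camera images.
- jig: the clamp jig, an aluminium plate 200 mm (its x) x 280 mm (its y) x 12 mm, fixed to the counter; origin under the plate's centre, z up, its x pointing roughly away from the robot. In its frame: knob axis at (-20, -110) mm, arm pivot at (15, 105) mm, post at rest at about (-30, -17) mm. The arm itself lies at heights 21 to 35 mm, everything else on the plate except knob and post is below 50 mm
- knob_grip (a point): centre of the black knob's grip, a ribbed upright cylinder 36 mm across and 32 mm high (52 to 84 mm above the counter when up, this point 68 mm). Below it, at 36 to 42 mm height, a brass tongue 8 mm wide reaches out 58 mm from the axis, at the start along the jig's +y, and blocks the arm; it turns and sinks with the knob
- knob_press (a joint): how far the knob is pressed down (m): 0 up, 0.009 fully down; a spring pushes it up with 5 N at the top and 9 N at the bottom. It must be about fully down (over 0.0075) before it will turn; once turned it stays down by itself at about 0.006
- knob_turn (a joint): turn of the knob (rad), growing clockwise seen from above: 0 at the start, stop at 1.25. It counts as turned from 0.9; about 1.1 is good. It turns easily once pressed
- push_post (a point): the upright steel post on the sprung arm, 18 mm diameter, from the arm at 35 mm up to 96 mm above the counter; this point is on its axis, 75 mm above the counter. It moves with the arm on a circle of 130 mm radius about the arm pivot
- pivot_axis (a point): on the vertical axis about which the arm swings, at the height of push_post (75 mm above the counter; the pivot itself is low, below 45 mm)
- tension_arm (a joint): angle of the sprung arm (rad): 0 at rest, growing counter-clockwise from above (post swings along the jig's +x). The tongue of the raised knob blocks it at 0.1. At the post the spring resists with 5 N at 0, 8 N at 0.6; the pawl adds up to 2 N from 0.2, clicks at 0.36, is free from 0.51. End stop 0.80. Let go, the arm springs right back. Hold it at 0.55 to 0.74, best 0.65
- lid_center (a point): the cork-lined brass compass lid, a shallow round dish 56 mm across and 12 mm high, lying on the jig plate between the arm and the jig's fixed block; centre, half-way up. A bystander
- baro_knob_a: small black turned barometer knob, 26 mm across, 29 mm high, standing on the jig plate near its right far corner; origin under its centre. A bystander
- baro_knob_b: its twin, standing on the counter beside the jig; origin under its centre. A bystander
- trough_compass: long brass trough compass 160 x 38 x 28 mm (long along its x) on the counter; origin under its centre. A bystander
- thermometer_holder: silvered thermometer holder, a flat strip 190 x 34 x 15 mm (long along its x); origin under its centre. A bystander
- gimbal_bracket: cast bronze U-shaped bracket 50 x 70 x 63 mm; origin under its centre. A bystander
- bench_screwdriver: a screwdriver 170 mm long lying on the counter. A bystander

How it is judged:
By the outcome, as a careful person would: the job done as asked, in the order asked, and still so for the second after the job is handed in, while the arm keeps its last pose, push and grip.
It also fails if it takes over 48 s, if anything falls off the work surface, if the arm or the gripper's body presses on something with over 40 N, if the wrist force passes 120 N, or if a joint passes its speed limit or range.

## Robot

A 7-joint arm with a two-finger parallel gripper is mounted at the origin on the work surface. World frame = base frame: x ahead of the robot, y to its left, z up, the work surface at z = 0. Lengths are in m, angles in rad, forces in N, time in s.
With the tool pointing down it reaches from about 0.4 to 0.875 m from the base axis. Payload 19.3 kg.
Tool frame: the origin (TCP) lies on the centre line of the jaws, within the pads' length; the fingertips stand 14 mm ahead of it and the grasp point (between the pads) lies 5 mm behind it; x points along the fingers, y is the direction in which the jaws open and shut, and the axes are right-handed (so a half turn about x gives the same grasp; the last joint's range is limited). The gripper opens to 85 mm and grips with 20 to 120 N. Pads are 22 mm wide; open, the fingers measure 114 mm over their backs; the gripper's body (76 mm by 85 mm) begins 54 mm behind the grasp point. The pads swing forward as they close: fully open they stand 13 mm farther back than shut.
Start: joints at [1.274, 0.521, -0.036, 1.599, 0.021, 1.021, -0.113], TCP at [0.141, -0.609, 0.245] pointing down, gripper open.
Joint ranges: [-2.91, 2.91], [-0.3, 2.13], [-1.5, 1.42], [0.17, 2.43], [-1.26, 4.41], [0.16, 1.93], [-2.52, 2.52]. Speed limits (rad/s): [1.89, 1.89, 2.39, 2.39, 3.01, 3.01, 3.01].

## Interface

Orientations are given as [roll, pitch, yaw] about the fixed x, y, z axes, in that order (R = Rz(yaw) Ry(pitch) Rx(roll)).
In Python, from workcell import monitor, optics, bot gives the robot as it stands.
- The arm moves only by the tool arm_command, never from a script. Its arguments are lists of equal length, an entry for each row: "delta_pos": the shift along the tool's x, y, z as a fraction of full scale, a list of three; "rotation": the turn, a rotation vector about the tool's x, y, z as a fraction of full scale, a list of three. In form: {"delta_pos": [[dx, dy, dz], ...], "rotation": [[wx, wy, wz], ...]}. A call has 1 to 10 rows; each row shifts and turns the pose as measured when the row begins, along the tool's axes as they then stand; what a row does not reach is not made up. Full scale, the value 1, is 30 mm for a shift and 6 degrees for a turn. A row lasts 1/10 s, in which the tool goes at most 50 mm and 8.59 degrees, less where a joint would pass 70% of its speed; a pose out of reach is approached as far as the arm can. A call with a number of a shift or a turn outside -1 to 1 is refused whole. A call with a gripper value outside its range is refused whole. "gripper" is the closure, from -1 (fully open) to 1 (shut), so that 0 is half open, set as the call begins (left out, the last holds). The fingers move at their own pace and stop on an object; "grip_force" is the grip in N (left out, the last holds). Time passes only in rows, so rows that do not move let the fingers close. It gives the time, the measured TCP pose, the force and the opening at its end, in the units of the state.
- monitor.observe(): the state, without advancing time (a new reading comes with each control period).
- optics.grab_frame(name): name is "scene" or "top"; returns the picture (400x640x3 uint8, red, green, blue); there is no depth.
- optics.camera_params(name): a dict with "fx", "fy", "cx", "cy" (pixels), "origin" and "rotation" of the camera in the world. Camera axes: x right, y down, z forward; pixel columns grow to the right and rows downward; lengths in m; the calibration is good to about 2 mm. A picture is of the moment at which its call begins. camera_params takes no time and is no camera call.
- bot.job_done(): hands the job in, once; it reports no verdict.
The state is a dict: "clock": time; "qpos": joint angles; "qd": joint speeds; "joint_efforts": joint torques, N m; "position": TCP position; "tool_rot": TCP orientation; "force": force on the tool from outside, world axes, zero at the start; "moment": the same for the moment, N m; "grip_width": finger opening in m.
Only numpy, scipy, OpenCV 4.12 (cv2) and the standard library are available. Lean on these libraries where they do the work, as an engineer would, in place of code of your own. Each camera call takes 0.05 s, during which the arm holds its last target. There are 200 camera calls.

## Working session

There is one attempt and no reset: what is moved stays moved. The work goes in short steps, Python scripts to look and compute and a tool call to move; the robot and the scene stay as the last step left them, time stands still between calls to the robot, and variables do not carry over. Pictures are saved under pics/ and viewed, about 8 in all and at most 12, crops included, and the job is handed in when it is done.

Besides the shell and the picture viewer there is one more tool, called as name(argument=value, ...) on one line, values as JSON. arm_command: Moves the arm, as the interface text tells. Its arguments: {"type":"object","properties":{"delta_pos":{"type":"array","items":{"type":"array","items":{"type":"number"}}},"rotation":{"type":"array","items":{"type":"array","items":{"type":"number"}}},"gripper":{"type":"number"},"grip_force":{"type":"number"}},"required":["delta_pos","rotation"]}

```bash
mkdir -p pics; python3 - <<'E'
from workcell import monitor, optics, bot
import cv2
for n in("scene","top"):
    im=optics.grab_frame(n); cv2.imwrite(f"pics/{n}0.png",im[:,:,::-1]); print(n,optics.camera_params(n))
print(monitor.observe())
E
```

```text
scene {'fx': 393.82561109783364, 'fy': 393.82561109783364, 'cx': 320.79727689243674, 'cy': 198.576917706926, 'origin': array([ 1.28486907, -0.11475117,  0.75321516]), 'rotation': array([-2.32466636, -0.01238944,  1.3964639 ])}
top {'fx': 369.565544863896, 'fy': 369.565544863896, 'cx': 316.7837098642871, 'cy': 201.61030717112607, 'origin': array([ 0.36205746, -0.00217097,  1.1325061 ]), 'rotation': array([-2.9273521 ,  0.0052259 , -1.66384317])}
{'clock': 0.1, 'qpos': array([ 1.27379528,  0.52195895, -0.03634375,  1.59993143,  0.02124466,
        1.02111518, -0.11276378]), 'qd': array([-1.21573529e-03, -6.15203089e-05, -5.97606366e-04, -1.32018131e-03,
        1.10260293e-03, -1.06675000e-03, -4.69578667e-04]), 'joint_efforts': array([ 2.47418437e-03, -9.28494716e+01,  1.98345155e+00, -3.70521176e+01,
        1.80934626e-02,  5.37171029e-03,  7.13399140e-05]), 'position': array([ 0.14044041, -0.60872573,  0.24478729]), 'tool_rot': array([-1.47155369,  1.56976958,  1.8969024 ]), 'force': array([ 0.18131674, -0.21718455,  0.64509983]), 'moment': array([ 0.04191169, -0.03607056,  0.00501323]), 'grip_width': 0.0849482489497934}
```

View pics/scene0.png

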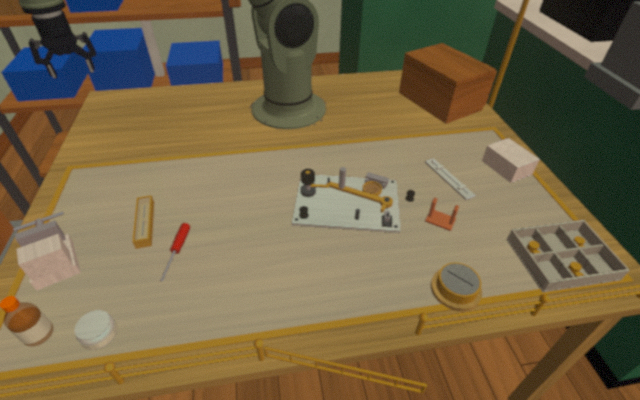

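View pics/top0.png

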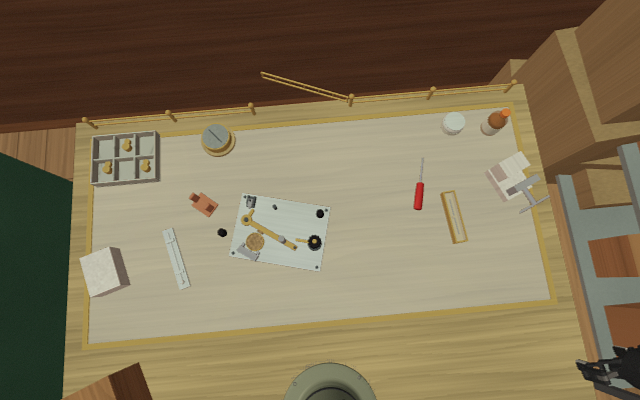

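The scene picture shows the jig at about (350,203), with the knob at (308,177) and the post at (342,178). The top picture shows the plate around (280,232), the knob at (314,242) and the pivot at (247,218). Next I zoom in and measure.

```bash
cat > h.py <<'E'
import numpy as np, cv2
from scipy.spatial.transform import Rotation as R
from workcell import monitor, optics, bot
P={n:optics.camera_params(n) for n in("scene","top")}
def Rm(p):
    r=np.array(p["rotation"]); return r if r.shape==(3,3) else R.from_euler('xyz',r).as_matrix()
def ray(n,u,v):
    p=P[n]; d=Rm(p)@np.array([(u-p["cx"])/p["fx"],(v-p["cy"])/p["fy"],1]); return p["origin"],d
def onz(n,u,v,z):
    o,d=ray(n,u,v); return o+d*(z-o[2])/d[2]
def tri(a,b):
    o1,d1=ray("scene",*a); o2,d2=ray("top",*b)
    s=np.linalg.lstsq(np.c_[d1,-d2],o2-o1,rcond=None)[0]
    p,q=o1+s[0]*d1,o2+s[1]*d2; return (p+q)/2,np.linalg.norm(p-q)
def proj(n,X):
    p=P[n]; c=Rm(p).T@(np.array(X)-p["origin"]); return np.array([p["cx"]+p["fx"]*c[0]/c[2],p["cy"]+p["fy"]*c[1]/c[2]])
def plate(n,im):
    hsv=cv2.cvtColor(im,cv2.COLOR_RGB2HSV); x0,y0,x1,y1=dict(top=(222,185,338,280),scene=(285,165,408,238))[n]
    m=np.zeros(im.shape[:2],np.uint8); m[y0:y1,x0:x1]=((hsv[...,1]<35)&(hsv[...,2]>130))[y0:y1,x0:x1]*255
    m=cv2.morphologyEx(m,cv2.MORPH_OPEN,np.ones((3,3)))
    c=max(cv2.findContours(m,0,2)[0],key=cv2.contourArea)
    return c,cv2.minAreaRect(c)
E
python3 - <<'E'
from h import *
S=cv2.imread("pics/scene0.png");T=cv2.imread("pics/top0.png")
c,r=plate("top",T[:,:,::-1].copy()); print(r,cv2.boxPoints(r).tolist())
for q in cv2.boxPoints(r): print(onz("top",*q,0.012).round(4))
a=cv2.resize(T[185:280,222:338],None,fx=6.8,fy=6.0,interpolation=cv2.INTER_CUBIC) 
cv2.imwrite("pics/t1.png",cv2.resize(T[185:280,222:338],None,fx=6,fy=6,interpolation=cv2.INTER_CUBIC))
cv2.imwrite("pics/s1.png",cv2.resize(S[160:240,285:415],None,fx=6,fy=6,interpolation=cv2.INTER_CUBIC))
E
```

```text
((279.35137939453125, 231.3918914794922), (92.88542175292969, 65.10199737548828), 9.462322235107422) [[228.18922424316406, 255.8648681640625], [238.8919219970703, 191.64865112304688], [330.5135498046875, 206.91891479492188], [319.81085205078125, 271.1351318359375]]
[0.464  0.2621 0.012 ]
[0.66   0.2204 0.012 ]
[ 0.5846 -0.0597  0.012 ]
[ 0.3933 -0.0083  0.012 ]
```

View pics/t1.png

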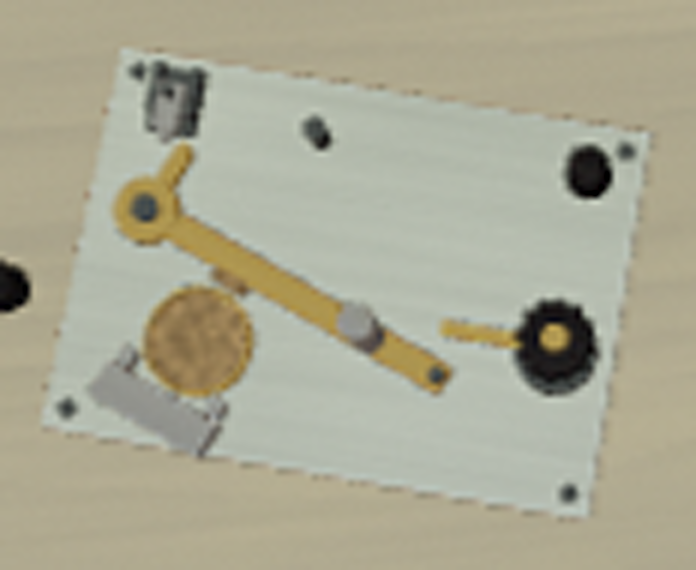

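View pics/s1.png

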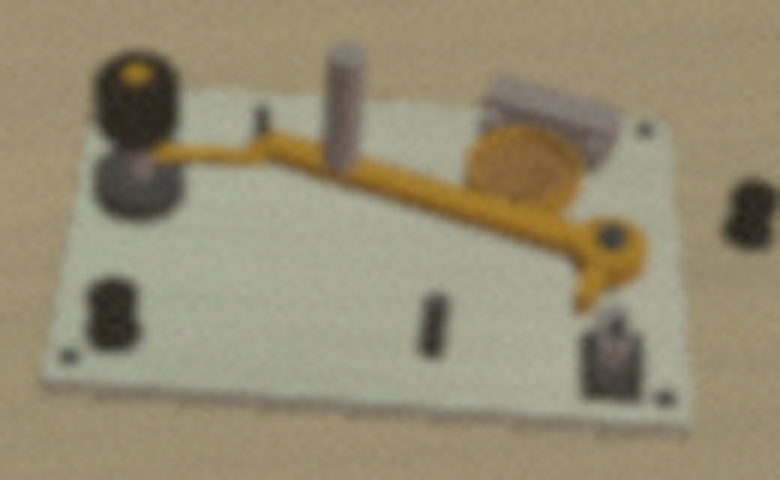

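The zooms show the knob's brass top at top-crop (554,337) and scene-crop (138,73). The post top is at (355,317) and (347,48), and the pivot at (146,208) and (611,235). The plate corners are clear in both views.

```bash
python3 - <<'E'
from h import *
t=lambda x,y:((x+.5)/6-.5+222,(y+.5)/6-.5+185)
s=lambda x,y:((x+.5)/6-.5+285,(y+.5)/6-.5+160)
for k,a,b in(("knobtop",(138,73),(554,337)),("posttop",(347,48),(355,317)),("pivot",(611,235),(146,208)),
  ("baroA",(112,290),(588,172)),("cNL",(672,118),(43,428)),("cFL",(688,425),(122,48)),("cFR",(45,378),(648,132))):
    X,e=tri(s(*a),t(*b)); print(k,X.round(4),round(e,4))
C=np.array([onz("top",*t(*q),.012)[:2] for q in((122,48),(648,132),(590,518),(43,428))])
D=np.array([[.1,.14],[.1,-.14],[-.1,-.14],[-.1,.14]])
c=C.mean(0); H=D.T@(C-c); U,_,V=np.linalg.svd(H); A=V.T@U.T
print("jig",c,np.degrees(np.arctan2(A[1,0],A[0,0])),(C-c-D@A.T).round(4).tolist())
for n,p in(("knob",(-.02,-.11)),("pivot",(.015,.105)),("post",(-.03,-.017))): print(n,(c+A@p).round(4))
print("post angles")
for th in(0,.65):
    print(th)
E
```

```text
knobtop [4.771e-01 4.000e-04 8.540e-02] 0.0007
posttop [0.4933 0.0916 0.1009] 0.0014
pivot [0.5656 0.1981 0.0388] 0.0002
baroA [ 0.5632 -0.0242  0.0376] 0.0011
cNL [0.464  0.2617 0.0125] 0.0027
cFL [0.656  0.2098 0.0105] 0.0032
cFR [ 0.586  -0.0573  0.0118] 0.0006
jig [0.5249089  0.10147803] -14.47815661982097 [[-0.0007, -0.0009], [-0.0008, 0.0021], [0.0009, 0.0004], [0.0006, -0.0016]]
knob [ 0.478 -0.   ]
pivot [0.5657 0.1994]
post [0.4916 0.0925]
post angles
0
0.65
```

```bash
python3 - <<'E'
from h import *
s=monitor.observe(); M=R.from_euler('xyz',s["tool_rot"]).as_matrix(); print(M.round(3))
d=np.array([.30,-.42,.20])-s["position"]; print(M.T@d/.03)
d=np.array([.478,0,.20])-np.array([.30,-.42,.20]); print(M.T@d/.03)
E
```

```text
[[-0.     0.225 -0.974]
 [ 0.001 -0.974 -0.225]
 [-1.    -0.001  0.   ]]
[ 1.49727826 -4.9318532  -6.59747844]
[ 1.16652795e-02 -1.23067276e+01 -8.93021630e+00]
```

arm_command(delta_pos=[[0.15,-0.5,-0.66],[0.15,-0.5,-0.66],[0.15,-0.5,-0.66],[0.15,-0.5,-0.66],[0.15,-0.5,-0.66],[0.15,-0.5,-0.66],[0.15,-0.5,-0.66],[0.15,-0.5,-0.66],[0.15,-0.5,-0.66],[0.15,-0.5,-0.66]], rotation=[[0,0,0],[0,0,0],[0,0,0],[0,0,0],[0,0,0],[0,0,0],[0,0,0],[0,0,0],[0,0,0],[0,0,0]], gripper=-1)

```text
clock: 1.1
position: [0.3018, -0.4119, 0.1959]
tool_rot: [-1.049, 1.566, 2.314]
force: [-0.1, -0.5, -0.4]
grip_width: 0.0853
```

arm_command(delta_pos=[[0,-0.82,-0.6],[0,-0.82,-0.6],[0,-0.82,-0.6],[0,-0.82,-0.6],[0,-0.82,-0.6],[0,-0.82,-0.6],[0,-0.82,-0.6],[0,-0.82,-0.6],[0,-0.82,-0.6],[0,-0.82,-0.6]], rotation=[[0,0,0],[0,0,0],[0,0,0],[0,0,0],[0,0,0],[0,0,0],[0,0,0],[0,0,0],[0,0,0],[0,0,0]])

```text
clock: 2.1
position: [0.4262, -0.1206, 0.1948]
tool_rot: [-0.94, 1.562, 2.422]
force: [1.1, 0.3, 0.6]
grip_width: 0.0857
```

arm_command(delta_pos=[[0,0,0],[0,0,0],[0,0,0],[0,0,0],[0,0,0],[0,0,0],[0,0,0],[0,0,0]], rotation=[[-1,0,0],[-1,0,0],[-1,0,0],[-1,0,0],[-1,0,0],[-1,0,0],[-1,0,0],[0,0,0]])

```text
clock: 2.9
position: [0.4272, -0.1151, 0.1938]
tool_rot: [-1.715, 1.56, 2.416]
force: [0.1, -0.3, 0.4]
grip_width: 0.0853
```

```bash
cat > st.py <<'E'
from h import *
import sys
s=monitor.observe(); M=R.from_euler('xyz',s["tool_rot"]).as_matrix()
print("t",s["clock"],"pos",s["position"].round(4),"F",s["force"].round(1),"w",round(s["grip_width"],4),"q",s["qpos"].round(2)); print(M.round(3).tolist())
def go(x): print("to",x,"full-scale units:",(M.T@(np.array(x)-s["position"])/.03).round(2))
if len(sys.argv)>3: go([float(a) for a in sys.argv[1:4]])
E
python3 st.py .4775 0 .12
```

```text
t 2.9 pos [ 0.4272 -0.1151  0.1938] F [ 0.1 -0.3  0.4] w 0.0853 q [ 0.44  0.33 -0.38  2.09  0.17  0.75 -0.62]
[[-0.008, 0.836, -0.549], [0.007, -0.549, -0.836], [-1.0, -0.011, -0.002]]
to [0.4775, 0.0, 0.12] full-scale units: [ 2.47 -0.68 -4.12]
```

arm_command(delta_pos=[[0.1,-0.14,-0.83],[0.1,-0.14,-0.83],[0.1,-0.14,-0.83],[0.1,-0.14,-0.83],[0.1,-0.14,-0.83],[0,0,0]], rotation=[[0,0,0],[0,0,0],[0,0,0],[0,0,0],[0,0,0],[0,0,0]])

```text
clock: 3.5
position: [0.4801, 0.0033, 0.1781]
tool_rot: [-1.632, 1.559, 2.473]
force: [-0.2, 0.3, 1.0]
grip_width: 0.0856
```

```bash
python3 st.py .4775 0 .12
```

```text
t 3.5 pos [0.4801 0.0033 0.1781] F [-0.2  0.3  1. ] w 0.0856 q [ 0.18  0.41 -0.39  2.02  0.21  0.76 -0.94]
[[-0.009, 0.822, -0.57], [0.007, -0.57, -0.822], [-1.0, -0.012, -0.001]]
to [0.4775, 0.0, 0.12] full-scale units: [1.94 0.02 0.14]
```

arm_command(delta_pos=[[0.6,0,0.05],[0.6,0,0.05],[0.6,0,0.05],[0.5,0,0],[0.5,0,0],[0,0,0]], rotation=[[0,0,0],[0,0,0],[0,0,0],[0,0,0],[0,0,0],[0,0,0]])

```text
clock: 4.1
position: [0.4756, -0.0022, 0.0912]
tool_rot: [-1.44, 1.56, 2.647]
force: [-0.0, -0.7, 1.4]
grip_width: 0.0854
```

```bash
python3 st.py .4775 0 .070; python3 - <<'E'
from h import *
S=optics.grab_frame("scene");T=optics.grab_frame("top")
a=cv2.resize(T[185:285,230:360],None,fx=4,fy=4,interpolation=2);b=cv2.resize(S[130:230,265:395],None,fx=4,fy=4,interpolation=2)
cv2.imwrite("pics/a2.png",np.vstack([a,b])[:800,:,::-1][:, :] if 0 else cv2.resize(np.hstack([a,b]),(800,308))[:,:,::-1])
E
```

```text
t 4.1 pos [ 0.4756 -0.0022  0.0912] F [-0.  -0.7  1.4] w 0.0854 q [ 0.13  0.55 -0.32  2.09  0.31  0.55 -1.03]
[[-0.01, 0.811, -0.585], [0.005, -0.585, -0.811], [-1.0, -0.011, 0.001]]
to [0.4775, 0.0, 0.07] full-scale units: [ 0.71  0.01 -0.1 ]
```

View pics/a2.png

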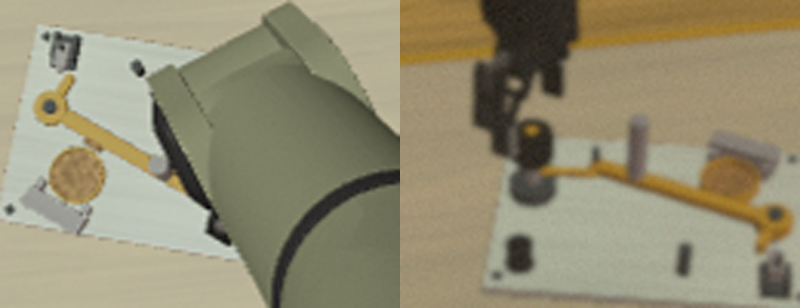

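The picture shows the open jaws straddling the knob (scene half at about (532,140)), with the post and arm clear. I'll lower and grip.

arm_command(delta_pos=[[0.4,0,-0.06],[0.3,0,-0.03],[0.1,0,0]], rotation=[[0,0,0],[0,0,0],[0,0,0]])

```text
clock: 4.5
position: [0.4793, 0.0, 0.0691]
tool_rot: [-1.865, 1.564, 2.221]
force: [-0.7, 0.9, 0.2]
grip_width: 0.0853
```

arm_command(delta_pos=[[0,0,0],[0,0,0],[0,0,0],[0,0,0],[0,0,0],[0,0,0],[0,0,0],[0,0,0]], rotation=[[0,0,0],[0,0,0],[0,0,0],[0,0,0],[0,0,0],[0,0,0],[0,0,0],[0,0,0]], gripper=1, grip_force=60)

```text
clock: 5.3
position: [0.4788, 0.0004, 0.0694]
tool_rot: [-1.783, 1.564, 2.303]
force: [-1.7, 1.1, -0.1]
grip_width: 0.0346
```

```bash
python3 st.py .4775 0 .070
```

```text
t 5.3 pos [4.788e-01 4.000e-04 6.940e-02] F [-1.7  1.1 -0.1] w 0.0346 q [ 0.1   0.6  -0.29  2.09  0.33  0.5  -1.06]
[[-0.005, 0.81, -0.586], [0.005, -0.586, -0.81], [-1.0, -0.007, -0.002]]
to [0.4775, 0.0, 0.07] full-scale units: [-0.02 -0.03  0.04]
```

arm_command(delta_pos=[[0.12,0,0],[0.12,0,0],[0.12,0,0],[0.12,0,0]], rotation=[[0,0,0],[0,0,0],[0,0,0],[0,0,0]])

```text
clock: 5.7
position: [0.4807, 0.0014, 0.0574]
tool_rot: [-2.558, 1.565, 1.529]
force: [-10.3, 4.1, 25.4]
grip_width: 0.0344
```

arm_command(delta_pos=[[0.04,-0.04,0.03],[0.04,0,0],[0.04,0,0],[0.04,0,0]], rotation=[[0.5,0,0],[0.8,0,0],[0.8,0,0],[0.8,0,0]])

```text
clock: 6.1
position: [0.4815, 0.001, 0.057]
tool_rot: [3.016, 1.563, 0.506]
force: [-13.1, -0.7, 46.7]
grip_width: 0.0345
```

```bash
python3 st.py .4788 0 .06; python3 -c "
from h import *
print(monitor.observe()['moment'])"
```

```text
t 6.1 pos [0.4815 0.001  0.057 ] F [-13.1  -0.7  46.7] w 0.0345 q [ 0.02  0.61 -0.19  2.1   0.25  0.44 -1.3 ]
[[0.007, 0.59, -0.807], [0.004, -0.807, -0.59], [-1.0, 0.001, -0.008]]
to [0.4788, 0.0, 0.06] full-scale units: [-0.1  -0.03  0.09]
[-0.07746503  2.89303867  0.01146918]
```

arm_command(delta_pos=[[-0.05,-0.02,0.05],[0,0,0.02],[0,0,0],[0,0,0]], rotation=[[0.8,0,0],[0.8,0,0],[0.8,0,0],[0.8,0,0]])

```text
clock: 6.5
position: [0.4808, -0.0007, 0.0597]
tool_rot: [3.081, 1.56, 0.221]
force: [-3.3, 0.2, 6.6]
grip_width: 0.0342
```

```bash
python3 st.py .4788 0 .06; python3 -c "
from h import *
print(monitor.observe()['moment'])"
```

```text
t 6.5 pos [ 0.4808 -0.0007  0.0597] F [-3.3  0.2  6.6] w 0.0342 q [-0.04  0.6  -0.1   2.11  0.14  0.43 -1.54]
[[0.011, 0.278, -0.961], [0.002, -0.961, -0.278], [-1.0, 0.001, -0.011]]
to [0.4788, 0.0, 0.06] full-scale units: [-0.01 -0.04  0.06]
[-0.48000961  0.53938482  0.0454361 ]
```

arm_command(delta_pos=[[0.05,0,0.03],[0.03,0,0],[0.01,0,0],[0,0,0],[0,0,0]], rotation=[[0.8,0,0],[0.9,0,0],[0.9,0,0],[0.9,0,0],[0.6,0,0]])

```text
clock: 7.0
position: [0.4803, -0.0025, 0.0574]
tool_rot: [-2.97, 1.559, 0.004]
force: [-4.5, 0.7, 7.8]
grip_width: 0.0342
```

```bash
python3 st.py .4788 0 .06; python3 -c "
from h import *
print(monitor.observe()['moment'])"
```

```text
t 7.0 pos [ 0.4803 -0.0025  0.0574] F [-4.5  0.7  7.8] w 0.0342 q [-0.13  0.61  0.01  2.12 -0.02  0.41 -1.84]
[[0.012, -0.167, -0.986], [0.0, -0.986, 0.167], [-1.0, -0.002, -0.012]]
to [0.4788, 0.0, 0.06] full-scale units: [-0.09 -0.07  0.06]
[-0.33236954  0.76161716  0.00266417]
```

arm_command(delta_pos=[[0,0,0],[0,0,0],[0,0,0],[0,0,0],[0,0,0]], rotation=[[0,0,0],[0,0,0],[0,0,0],[0,0,0],[0,0,0]], gripper=-0.5)

```text
clock: 7.5
position: [0.4809, -0.0028, 0.0569]
tool_rot: [-3.041, 1.558, -0.066]
force: [-0.1, 0.2, -0.2]
grip_width: 0.0636
```

arm_command(delta_pos=[[-0.5,0,0],[-1,0,0],[-1,0,0],[-1,0,0],[0,0,0]], rotation=[[0,0,0],[0,0,0],[0,0,0],[0,0,0],[0,0,0]])

```text
clock: 8.0
position: [0.479, -0.0032, 0.1648]
tool_rot: [-3.088, 1.56, -0.111]
force: [-0.0, 0.4, -0.4]
grip_width: 0.0636
```

```bash
python3 st.py .455 .115 .14; python3 - <<'E'
from h import *
S=optics.grab_frame("scene")
cv2.imwrite("pics/a3.png",cv2.resize(S[130:240,270:420],None,fx=5,fy=5,interpolation=2)[:,:,::-1])
E
```

```text
t 8.0 pos [ 0.479  -0.0032  0.1648] F [-0.   0.4 -0.4] w 0.0636 q [-0.14  0.41  0.03  2.06 -0.01  0.66 -1.84]
[[0.011, -0.164, -0.986], [-0.001, -0.986, 0.164], [-1.0, -0.001, -0.011]]
to [0.455, 0.115, 0.14] full-scale units: [ 0.81 -3.75  1.44]
```

View pics/a3.png

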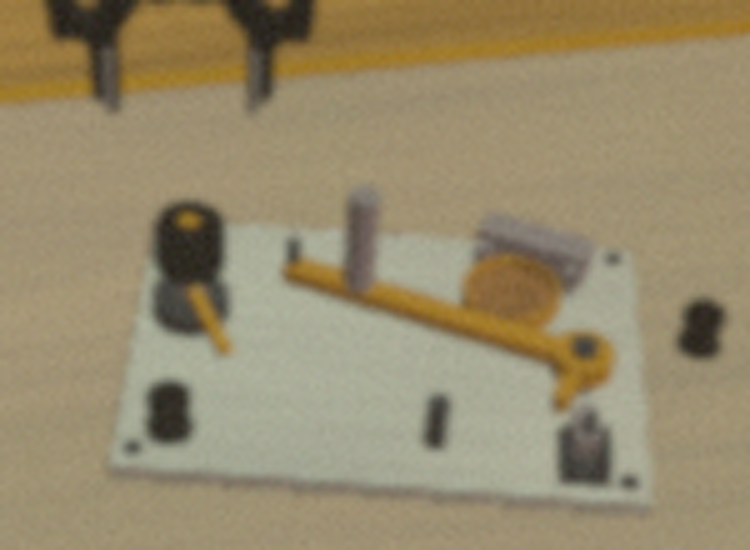

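The picture shows the knob sunk with its tongue swung clear towards (225,350). The arm, post (360,235) and bystanders haven't moved. Next I close the fingers and go behind the post.

arm_command(delta_pos=[[0,-0.8,0.34],[0,-0.8,0.34],[0,-0.8,0.34],[0,-0.8,0.34],[0,0,0],[0.6,0,0],[0.6,0,0],[0.6,0,0],[0.4,0,0],[0,0,0]], rotation=[[0,0,0],[0,0,0],[0,0,0],[0,0,0],[0,0,0],[0,0,0],[0,0,0],[0,0,0],[0,0,0],[0,0,0]], gripper=1)

```text
clock: 9.05
position: [0.451, 0.0983, 0.0876]
tool_rot: [2.189, 1.566, -1.118]
force: [-0.2, 0.5, -0.4]
grip_width: -0.0004
```

```bash
python3 st.py .457 .098 .074
```

```text
t 9.05 pos [0.451  0.0983 0.0876] F [-0.2  0.5 -0.4] w -0.0004 q [-0.35  0.53  0.01  2.14  0.    0.47 -2.08]
[[0.002, -0.164, -0.986], [-0.005, -0.986, 0.164], [-1.0, 0.004, -0.003]]
to [0.457, 0.098, 0.074] full-scale units: [ 0.45 -0.02 -0.2 ]
```

arm_command(delta_pos=[[0.4,0,-0.1],[0.1,0,-0.1],[0,0,0]], rotation=[[0,0,0],[0,0,0],[0,0,0]])

```text
clock: 9.35
position: [0.4571, 0.0958, 0.0721]
tool_rot: [1.881, 1.565, -1.427]
force: [0.1, 0.6, -0.2]
grip_width: 0.0002
```

```bash
cat > w.py <<'E'
from h import *
s=monitor.observe(); M=R.from_euler('xyz',s["tool_rot"]).as_matrix(); pv=np.array([.5657,.199]); r0=np.array([-.0737,-.107])
n=-M[:2,2]; off=.020
print("pos",s["position"].round(4),"F",s["force"].round(1))
# theta implied by contact: solve for post on circle, given tool centre along normal n
d=n@(s["position"][:2]+n*off-pv); a0=np.arctan2(r0[1],r0[0]); an=np.arctan2(n[1],n[0])
th=an-np.arccos(np.clip(d/.13,-1,1))-a0; print("theta if touching",round(th,3))
for t in np.arange(0,.66,.1).tolist()+[.65]:
    c,q=np.cos(t),np.sin(t); p=pv+np.array([c*r0[0]-q*r0[1],q*r0[0]+c*r0[1]])-n*off
    print(round(t,2),p.round(4),(M.T@(np.r_[p,.073]-s["position"])/.03).round(2))
E
python3 w.py
```

```text
pos [0.4571 0.0958 0.0721] F [ 0.1  0.6 -0.2]
theta if touching -0.132
0.0 [0.4723 0.0953] [-0.03 -0.07 -0.5 ]
0.1 [0.4833 0.0885] [-0.03  0.1  -0.9 ]
0.2 [0.495  0.0828] [-0.03  0.22 -1.32]
0.3 [0.5072 0.0783] [-0.03  0.3  -1.74]
0.4 [0.5198 0.0751] [-0.02  0.34 -2.18]
0.5 [0.5326 0.0731] [-0.02  0.33 -2.61]
0.6 [0.5456 0.0724] [-0.02  0.28 -3.04]
0.65 [0.5521 0.0725] [-0.02  0.24 -3.25]
```

arm_command(delta_pos=[[0,0,-0.25],[0,0.04,-0.25],[0,0.08,-0.25],[0,0.08,-0.25],[0,0.06,-0.25],[0,0.05,-0.25]], rotation=[[0,0,0],[0,0,0],[0,0,0],[0,0,0],[0,0,0],[0,0,0]])

```text
clock: 9.95
position: [0.4979, 0.0759, 0.0732]
tool_rot: [0.899, 1.558, -2.409]
force: [-8.6, 0.5, 0.7]
grip_width: 0.0001
```

```bash
python3 w.py; python3 st.py; python3 - <<'E'
from h import *
S=optics.grab_frame("scene")
cv2.imwrite("pics/a4.png",cv2.resize(S[130:240,270:420],None,fx=5,fy=5,interpolation=2)[:,:,::-1])
E
```

```text
pos [0.4979 0.0759 0.0732] F [-8.6  0.5  0.7]
theta if touching 0.232
0.0 [0.4723 0.0953] [ 0.01 -0.5   0.95]
0.1 [0.4833 0.0885] [ 0.01 -0.33  0.55]
0.2 [0.495  0.0828] [ 0.   -0.21  0.13]
0.3 [0.5072 0.0783] [ 0.   -0.13 -0.29]
0.4 [0.5198 0.0751] [-0.   -0.09 -0.72]
0.5 [0.5326 0.0731] [-0.01 -0.1  -1.16]
0.6 [0.5456 0.0724] [-0.01 -0.15 -1.59]
0.65 [0.5521 0.0725] [-0.01 -0.19 -1.8 ]
t 9.95 pos [0.4979 0.0759 0.0732] F [-8.6  0.5  0.7] w 0.0001 q [-0.28  0.61  0.    2.04  0.01  0.51 -2.01]
[[-0.01, -0.165, -0.986], [-0.009, -0.986, 0.165], [-1.0, 0.01, 0.008]]
```

View pics/a4.png

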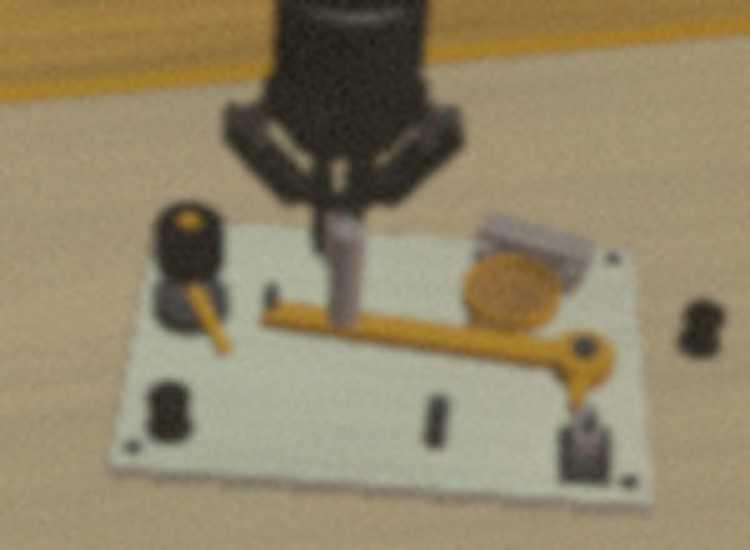

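The picture shows the closed fingers behind the post (345,265), the arm moved to about 0.23 rad and a force of 8.6 N. The lid hasn't moved. I continue, shifting slightly to +y to centre the contact.

arm_command(delta_pos=[[0,-0.05,-0.25],[0,-0.05,-0.25],[0,-0.04,-0.25],[0,-0.02,-0.25],[0,-0.02,-0.25]], rotation=[[0,0,0],[0,0,0],[0,0,0],[0,0,0],[0,0,0]])

```text
clock: 10.5
position: [0.5311, 0.0686, 0.0722]
tool_rot: [0.683, 1.54, -2.629]
force: [-8.0, -0.2, 4.5]
grip_width: -0.0002
```

```bash
python3 w.py
```

```text
pos [0.5311 0.0686 0.0722] F [-8.  -0.2  4.5]
theta if touching 0.494
0.0 [0.4723 0.0954] [ 0.01 -0.55  2.08]
0.1 [0.4833 0.0886] [ 0.01 -0.39  1.68]
0.2 [0.495  0.0829] [-0.   -0.26  1.26]
0.3 [0.5072 0.0784] [-0.01 -0.19  0.84]
0.4 [0.5198 0.0751] [-0.02 -0.15  0.41]
0.5 [0.5326 0.0732] [-0.03 -0.16 -0.02]
0.6 [0.5456 0.0725] [-0.04 -0.21 -0.45]
0.65 [0.5521 0.0726] [-0.05 -0.25 -0.67]
```

arm_command(delta_pos=[[0,-0.06,-0.2],[0,-0.06,-0.2],[0,-0.05,-0.16],[0,-0.03,-0.1]], rotation=[[0,0,0],[0,0,0],[0,0,0],[0,0,0]])

```text
clock: 10.9
position: [0.5494, 0.0674, 0.0719]
tool_rot: [0.641, 1.53, -2.673]
force: [-8.3, 1.7, 3.5]
grip_width: 0.0001
```

```bash
python3 w.py|head -2; python3 - <<'E'
from h import *
S=optics.grab_frame("scene");T=optics.grab_frame("top")
cv2.imwrite("pics/a5.png",cv2.resize(S[130:240,270:420],None,fx=5,fy=5,interpolation=2)[:,:,::-1]); cv2.imwrite("pics/t5.png",T[:,:,::-1])
print(monitor.observe()["clock"])
E
```

```text
pos [0.5494 0.0674 0.0719] F [-8.3  1.7  3.5]
theta if touching 0.636
11.0
```

View pics/a5.png

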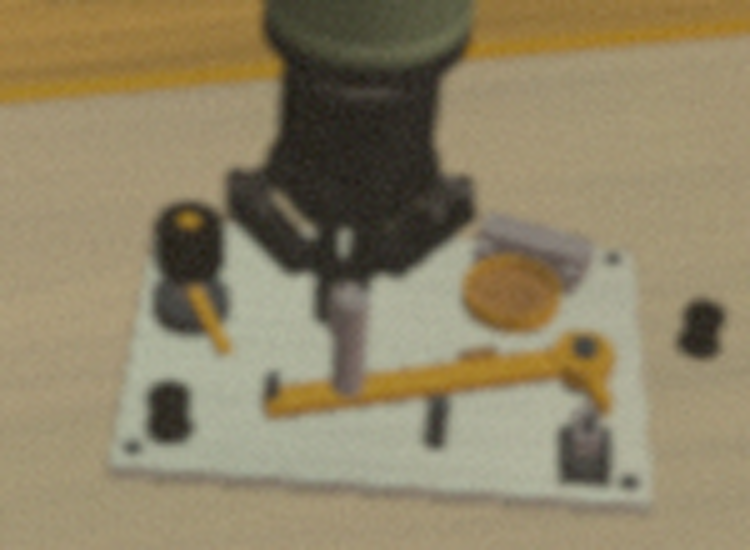

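The picture shows the arm swung well forward, with the post top at crop (348,290), the arm end screw at (272,380) and the pivot at (584,346). The lid and other parts are in place. I check the angle from these pixels and watch the hold for a moment.

arm_command(delta_pos=[[0,0,0],[0,0,0],[0,0,0]], rotation=[[0,0,0],[0,0,0],[0,0,0]])

```text
clock: 11.3
position: [0.5471, 0.0674, 0.0722]
tool_rot: [0.573, 1.524, -2.74]
force: [-7.9, 3.0, 0.4]
grip_width: -0.0003
```

```bash
python3 - <<'E'
from h import *
f=lambda x,y:((x+.5)/5-.5+270,(y+.5)/5-.5+130)
pv=np.array([.5657,.199]);a0=np.arctan2(-.107,-.0737)
for z in(.096,.100):
    p=onz("scene",*f(348,290),z)[:2]-pv; print(z,np.linalg.norm(p),np.arctan2(p[1],p[0])-a0)
p=onz("scene",*f(348,386),.035)[:2]-pv; print("base",np.linalg.norm(p),np.arctan2(p[1],p[0])-a0)
E
python3 w.py|head -2
```

```text
0.096 0.13162010138050642 0.5942105573094985
0.1 0.13276209058319996 0.6273132671361872
base 0.13046022622169712 0.6478400031762246
pos [0.5471 0.0674 0.0722] F [-7.9  3.   0.4]
theta if touching 0.619
```

arm_command(delta_pos=[[0,0,-0.15],[0,0,-0.12],[0,0,-0.05]], rotation=[[0,0,0],[0,0,0],[0,0,0]])

```text
clock: 11.6
position: [0.5542, 0.0672, 0.0722]
tool_rot: [0.491, 1.518, -2.82]
force: [-8.6, 2.6, 1.4]
grip_width: 0.0004
```

```bash
python3 - <<'E'
from h import *
import subprocess
print(subprocess.run(["python3","w.py"],capture_output=True,text=True).stdout[:90])
for i in range(8): S=optics.grab_frame("scene")
s=monitor.observe();print(s["clock"],s["position"],s["force"],s["qd"].round(3))
cv2.imwrite("pics/a6.png",cv2.resize(S[130:240,270:420],None,fx=5,fy=5,interpolation=2)[:,:,::-1])
print(subprocess.run(["python3","w.py"],capture_output=True,text=True).stdout[:90])
E
```

```text
pos [0.5542 0.0672 0.0722] F [-8.6  2.6  1.4]
theta if touching 0.673
0.0 [0.4723 0.0954] 
this script no longer has the robotException ignored in: <_io.TextIOWrapper mode='rw' encoding='UTF-8'>
Traceback (most recent call last):
BrokenPipeError: [Errno 32] Broken pipe
```

```bash
python3 - <<'E'
from h import *
for i in range(8): S=optics.grab_frame("scene")
s=monitor.observe();print(s["clock"],s["position"],s["force"],s["qd"].round(3))
cv2.imwrite("pics/a6.png",cv2.resize(S[130:240,270:420],None,fx=5,fy=5,interpolation=2)[:,:,::-1])
E
python3 w.py|head -2
```

```text
12.0 [0.55404584 0.06715796 0.07214739] [-8.28561164  3.54710047  2.31089129] [-0.    -0.001  0.001  0.    -0.001 -0.002 -0.   ]
pos [0.554  0.0672 0.0721] F [-8.3  3.5  2.3]
theta if touching 0.672
```

View pics/a6.png

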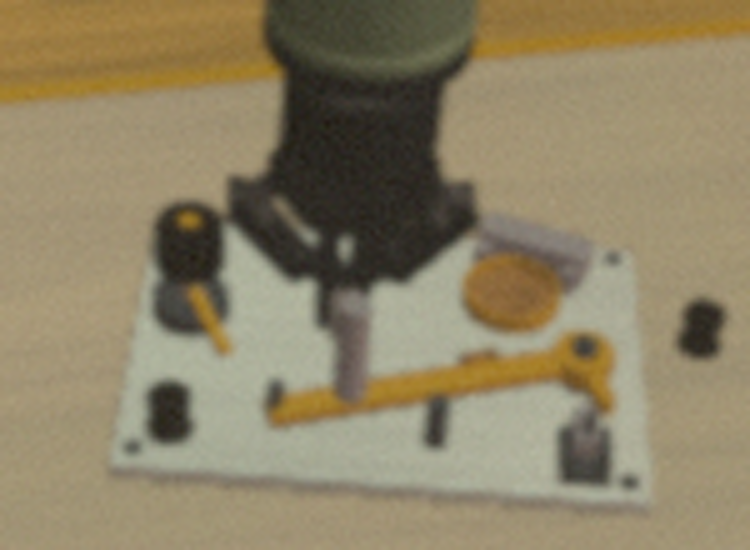

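The picture shows the post held with its top at (351,297), the arm clear of its stop, the tongue still clear and the lid in place. The hold is steady, so I'm handing in.

```bash
python3 -c "
from h import *
bot.job_done()"
```

```text
the job is handed in; nothing more can be done
```

The jig is open and the job is handed in. The knob is pressed and turned, and the closed fingers are holding the sprung arm's post back so you can lift the lid out.

- **Knob:** I gripped it, pressed it fully down and turned it about 64° (1.11 rad) clockwise. After I let go, the picture showed it staying down with its brass tongue swung clear. While I was pressing, the downward force on the tool briefly reached about 47 N through the fingers. That is over 40 N, but that limit is for the arm and gripper body, which did not touch anything I could see.
- **Post:** I pushed it past the click, and it is now held at an estimated 0.67 rad from the tool position. An earlier image check, taken a few millimetres before the final position, gave 0.59 to 0.65 rad while the tool position gave 0.62 to 0.64. Allowing for the last small push, every estimate falls within the 0.55 to 0.74 range.
- **Hold:** Over 0.4 s without a command the tool moved about 0.2 mm, and the sideways force stayed at about 9 N. That matches the spring alone, so the arm is not against its end stop.
- **Everything else:** In the last picture, a close-up of the jig, the lid and both barometer knobs were where they started. I did not look again at the objects farther out on the counter, but the arm did not go near them. The clock read about 12 s of the 48 s allowed.

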